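Find the flat on a rolling pin, turn it up and set a peg plate on it

ROBOT

A 6-joint arm with a two-finger parallel gripper is mounted at the origin on the work surface. World frame = base frame: x ahead of the robot, y to its left, z up, the work surface at z = 0. Lengths are in mm, angles in rad, forces in N, time in s.
With the tool pointing down it reaches from about 275 to 1000 mm from the base axis. Payload 8.4 kg.
Tool frame: the origin (TCP) lies between the finger pads; the fingertips stand 22 mm ahead of it and the grasp point (between the pads) lies 3 mm ahead of it; z points along the fingers, y is the line along which they close (so a half turn about z gives the same grasp; the last joint's range is limited). The gripper opens to 85 mm and grips with 20 to 120 N. Pads are 22 mm wide; open, the fingers measure 114 mm over their backs; the gripper's body (76 mm by 85 mm) begins 54 mm behind the grasp point. The pads swing forward as they close: fully open they stand 13 mm farther back than shut.
Start: joints at [-1.266, 0.353, 1.633, -0, 1.155, -0.002], TCP at [188.755, -595.819, 253.281] pointing down, gripper open.
Joint ranges: [-2.63, 2.63], [-0.92, 2.1], [0.06, 2.66], [-1.3, 4.44], [0, 2.69], [-3.02, 3.02]. Speed limits (rad/s): [2.22, 2.22, 2.79, 3.14, 3.14, 3.14].

INTERFACE

Orientations are given as [roll, pitch, yaw] about the fixed x, y, z axes, in that order (R = Rz(yaw) Ry(pitch) Rx(roll)).
In Python, from rig import r, grab_frame gives the robot as it stands.
- The arm moves only by the shell command python3 -m inch 'ROWS' [FORCE]. ROWS is JSON, a list of rows, each a list of 7 numbers: the turn, a rotation vector about the tool's x, y, z as a fraction of full scale, then the shift along the tool's x, y, z as a fraction of full scale, then the closure, from 0 (fully open) to 1 (shut). In form: [[rx, ry, rz, dx, dy, dz, fingers], ...]. A call has 1 to 8 rows; each row shifts and turns the commanded pose from where the row before left it, along the tool's axes as they then stand; what a row does not reach is not made up. Full scale, the value 1, is 2.5 cm for a shift and pi rad for a turn. A row lasts 1/12 s, in which the tool goes at most 41.7 mm and 7.16 degrees, less where a joint would pass 70% of its speed; a pose out of reach is approached as far as the arm can. A call with a number of a shift or a turn outside -1 to 1 is refused whole. A call with a gripper value outside its range is refused whole. The fingers move at their own pace and stop on an object; FORCE is the grip in N (left out, the last holds). Time passes only in rows, so rows that do not move let the fingers close. It gives the time, the measured TCP pose, the force, the opening and the grip force at its end, in the units of the state.
- r.sense(): the state, without advancing time (a new reading comes with each control period).
- grab_frame(name): name is "scene" or "top"; returns a dict with "pixels" (384x512x3 uint8, red, green, blue), "z_map" (384x512 float32, mm along the optical axis (not along the pixel's ray), 0 where there is no reading), "vertical_fov" (degrees; the focal length in pixels is half the picture's height over the tangent of half this angle, whatever the lens; pixels are square), "cx", "cy" (the principal point, pixels), "cam_to_world" (4x4, takes a point from camera to world coordinates). Camera axes: x right, y down, z forward; pixel columns grow to the right and rows downward; lengths in mm; the calibration is good to about 2 mm. A picture is of the moment at which its call begins.
- r.sign_off(): hands the job in; it is judged then, once.
The state is a dict: "clock": time; "qpos": joint angles; "qvel": joint speeds; "joint_efforts": joint torques, N m; "eef_pos": TCP position; "tcp_rot": TCP orientation; "contact_force": force on the tool from outside, world axes, zero at the start; "wrist_torque": the same for the moment, N m; "opening": opening from 0.0 (shut) to 1.0 (fully open); "grasp_force": force on a finger pad.
Only numpy, scipy, OpenCV 4.12 (cv2) and the standard library are available. Lean on these libraries where they do the work, as an engineer would, in place of code of your own. Each camera call takes 0.05 s, during which the arm holds its last target. There are 200 camera calls.

TASK

This rolling pin is being made into a coat hook. Feel for the planed flat on its barrel, turn the pin in its cradle until that flat faces straight up, then dry-fit the blue peg plate on the flat: centred, along the pin, peg upward, lying flat, and let go. Leave the open paint jars, the cap, the tumbler, the palette and the brush where they are.

Things in the scene. Friction and masses are not known exactly. Their poses are not given: they have to be found in the camera images.
- pin_middle (a point): Middle of the rolling pin, on its axis, 70 mm above the table; fixed in the cradle, does not turn with the pin. x along the pin, y level across it, z up. Brown round barrel, 50 mm in diameter, 180 mm long. Over its middle 110 mm one side is planed to a pale flat, 34 mm wide, 18.3 mm from the axis; 35 mm at each end stay fully round. Brown handles stick out to 162 mm each way.
- pin_top (a point): Point over the middle of the pin where the top of the round stands, 95 mm above the table (88.3 mm when the flat lies level on top); fixed, does not turn. Which way the flat faces is not reported, so feel or look for it: it starts at least 45 degrees away from up, to either side or underneath. Near up it shows as a lower top, or a high edge beside a lower face. A 4 N touch sinks in 0.6 mm.
- saddle (a point): Where the pin's neck lies in one cheek of the cradle, on the axis, 104 mm along x from the middle. The pin is captive and turns about x either way without stops. It stays where it is left; about 1.5 N along the barrel's surface turns it. Tips pressed on the top (3 to 10 N) and moved across (along y) roll it by friction; the higher edge of a nearly upward flat, drawn outward and down, levels it (a straight push jams).
- cradle: Beech cradle, fixed to the table; origin under its centre, below the pin's middle, same axes. Base 240 mm (x) by 110 mm by 16 mm high. Two cheeks, 18 mm thick (x) and 64 mm wide, stand 104 mm each way along x, up to the axis, with wing screws to 84 mm and steel keepers over the pin's necks to 87 mm above the table.
- peg (a point): The grasp point of the peg plate: a loose blue wooden plate, 90 mm (its x) by 30 mm (its y) by 8 mm thick, with a pale round wooden peg, 18 mm in diameter, standing up from its middle (z) to 46 mm above the plate's underside. This point lies on the peg's axis, 30 mm above the underside. About 70 g. It starts on the table, peg up, left or right of the cradle.
- plate_foot (a point): The centre of the underside of the same peg plate (x along its 90 mm, y along its 30 mm, z out through the peg).
- jar_red_mid (a point): Open red paint jar, 42 mm across and 46 mm tall, standing on the table; this point is its centre, half-way up. Not to be disturbed.
- jar_blue_mid (a point): Open blue paint jar, 42 mm across and 46 mm tall, standing on the table; this point is its centre, half-way up. Not to be disturbed.
- jar_ochre_mid (a point): Open ochre paint jar, 42 mm across and 46 mm tall, standing on the table; this point is its centre, half-way up. Not to be disturbed.
- cap_mid (a point): White screw cap, 44 mm across and 10 mm thick, lying on the table; this point is its centre. Not to be disturbed.
- tumbler_mid (a point): Orange plastic tumbler, 70 mm across the rim and 85 mm tall; this point is on its axis, half-way up. Not to be disturbed.
- palette_mid (a point): White plastic palette tray, 80 mm by 110 mm and 14 mm high, at the far left; this point is its centre. Not to be disturbed.
- brush_grip (a point): Flat paint brush, 195 mm long, 27 mm wide at its brown bristles (its +x end) and 11 mm thick, lying between robot and cradle; this point is where its black handle nears the ferrule. Not to be disturbed.
Mind the look-alikes: they are no part of the job. What is shaped like the part that bears peg but green or grey is not meant.

How it is judged:
By the outcome, as a careful person would: the job done as asked, in the order asked, and still so for the second after the job is handed in, with the robot touching nothing.
It also fails if it takes over 72 s, if anything falls off the work surface, if the arm or the gripper's body presses on something with over 40 N, if the wrist force passes 120 N, or if a joint passes its speed limit or range.

## Working session

There is one attempt and no reset: what is moved stays moved. The work goes in short steps, Python scripts to look and compute and a shell command to move; the robot and the scene stay as the last step left them, time stands still between calls to the robot, and variables do not carry over. Pictures are saved under pics/ and viewed, at most 10 in all, crops included, and the job is handed in when it is done.

```bash
mkdir -p pics; ls
cat > h.py <<'E'
import numpy as np, cv2
from rig import r, grab_frame
def shot(n,tag):
    f=grab_frame(n); cv2.imwrite(f'pics/{tag}.png',f['pixels'][:,:,::-1]); np.savez(f'{tag}.npz',**f); return f
def pts(f):
    z=np.asarray(f['z_map'],float); h,w=z.shape; fl=h/2/np.tan(np.radians(f['vertical_fov'])/2)
    u,v=np.meshgrid(np.arange(w),np.arange(h))
    P=np.stack([(u-f['cx'])*z/fl,(v-f['cy'])*z/fl,z,np.ones_like(z)],-1)@np.asarray(f['cam_to_world']).T
    return P[...,:3]
E
python3 - <<'E'
from h import *
for n in('scene','top'):
    f=shot(n,n+'0'); print(n,f['vertical_fov'],np.round(f['cam_to_world'],2).tolist())
a=[cv2.imread(f'pics/{n}0.png') for n in('scene','top')]
s=r.sense(); print(s)
E
```

```text
pics
scene 56.38306882724087 [[0.2, 0.7, -0.69, 1108.05], [0.98, -0.15, 0.13, -114.18], [-0.01, -0.7, -0.72, 695.5], [0.0, 0.0, 0.0, 1.0]]
top 49.59086507882059 [[-0.03, -0.99, 0.12, 396.09], [-1.0, 0.03, -0.01, 17.67], [0.0, -0.12, -0.99, 1155.86], [0.0, 0.0, 0.0, 1.0]]
{'clock': 0.1, 'qpos': array([-1.26637207e+00,  3.53605564e-01,  1.63406803e+00, -1.74902586e-05,
        1.15522885e+00, -2.40499765e-03]), 'qvel': array([-9.66420542e-05, -2.64792765e-04, -1.50188474e-03,  2.73969605e-04,
        5.23590784e-04, -7.82831168e-04]), 'joint_efforts': array([ 1.74696510e-03, -6.06356978e+01, -3.42818892e+01, -7.61425304e-05,
        3.90201691e-03, -1.70729743e-05]), 'eef_pos': array([ 188.64113177, -595.41645459,  252.61655021]), 'tcp_rot': array([-3.14028282e+00,  1.28422548e-05,  3.06836338e-01]), 'contact_force': array([ 0.28565532,  0.03020527, -0.04279263]), 'wrist_torque': array([-0.01934149, -0.04092848, -0.03732587]), 'grasp_force': 0.0, 'opening': 1.0012251145523576}
```

View pics/scene0.png

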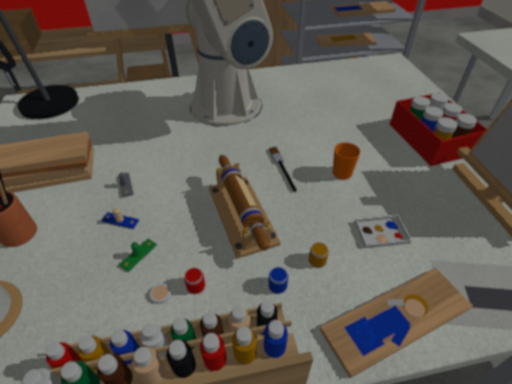

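View pics/top0.png

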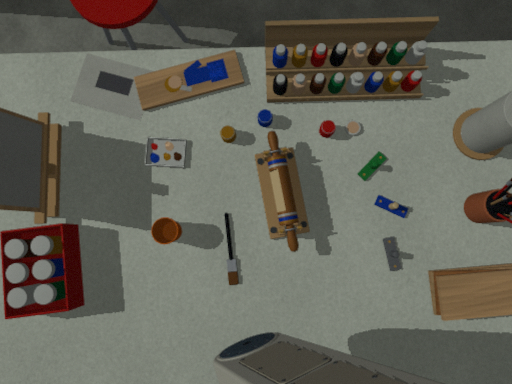

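Scene view: cradle and pin at about (245,205), blue peg plate at (120,219). Top view: pin at (283,192), blue plate at (392,206), brush at (232,255). Next I measure the pin's axis, its cross-section and the plate.

Run:
```python
from h import *
for n in('scene','top'):
    f=dict(np.load(n+'0.npz')); P=pts(f); hsv=cv2.cvtColor(f['pixels'],cv2.COLOR_RGB2HSV)
    if n=='top': reg=(slice(190,222),slice(368,415)); c=(slice(120,260),slice(245,320))
    else: reg=(slice(205,232),slice(98,143)); c=(slice(150,255),slice(200,285))
    H=hsv[reg]; Q=P[reg]; m=(H[...,0]>100)&(H[...,0]<130)&(H[...,1]>120)
    q=Q[m]; print(n,'plate px',m.sum(),q.mean(0).round(1),'zmed',np.median(q[:,2]))
    rect=cv2.minAreaRect(q[:,:2].astype(np.float32)); print(rect)
    hi=Q[(Q[...,2]>32)]; print('peg',len(hi),hi.mean(0).round(1) if len(hi) else 0, Q[...,2].max())
    # pin
    Q=P[c]; hi=Q[(Q[...,2]>50)&(Q[...,2]<105)]; mu=hi.mean(0)
    w,v=np.linalg.eigh(np.cov((hi-mu)[:,:2].T)); d=v[:,1]; t=(hi-mu)[:,:2]@d
    print('pin',len(hi),mu.round(1),'dir',d,np.degrees(np.arctan2(d[1],d[0])),'ext',t.min(),t.max(),'mid',(mu[:2]+d*(t.min()+t.max())/2).round(1))
    o=mu[:2]+d*(t.min()+t.max())/2; nrm=np.array([-d[1],d[0]])
    a=(Q[...,:2]-o)@d; b=(Q[...,:2]-o)@nrm; z=Q[...,2]
    for name,k in(('mid',abs(a)<45),('round',(abs(a)>60)&(abs(a)<86))):
        print(name,[(x,round(float(np.median(z[k&(abs(b-x)<2)])),1)) for x in range(-32,33,4) if (k&(abs(b-x)<2)).sum()>3])
    im=f['pixels'][c][:,:,::-1]; cv2.imwrite(f'pics/c_{n}.png',cv2.resize(im,None,fx=4,fy=4,interpolation=cv2.INTER_CUBIC))
a=cv2.imread('pics/c_scene.png');b=cv2.imread('pics/c_top.png');h=600
a=cv2.resize(a,(400,int(a.shape[0]*400/a.shape[1])));b=cv2.resize(b,(300,int(b.shape[0]*300/b.shape[1])))
o=np.zeros((600,710,3),np.uint8);o[:a.shape[0],:400]=a[:600];o[:b.shape[0],405:705]=b[:600];cv2.imwrite('pics/pair.png',o)
```

```text
scene plate px 238 [ 479.6 -334.8    7.7] zmed 7.961182789323345
((474.8850402832031, -336.5050048828125), (87.85965728759766, 27.80017852783203), 62.85232162475586)
peg 58 [ 519.9 -319.9   86.2] 695.5049698031322
pin 2019 [548.2 -33.8  82.3] dir [-0.98620302 -0.16554035] -170.47137423094858 ext -133.346639059081 186.37527860889247 mid [522.1 -38.2]
mid [(-28, 69.8), (-24, 75.3), (-20, 79.8), (-16, 84.9), (-12, 90.6), (-8, 94.5), (-4, 94.8), (0, 94.3), (4, 93.3), (8, 91.1), (12, 86.4), (16, 81.3), (20, 70.2), (24, 15.8), (28, 15.7), (32, 16.3)]
round [(-28, 81.3), (-24, 85.8), (-20, 89.2), (-16, 91.6), (-12, 93.6), (-8, 94.6), (-4, 94.5), (0, 94.4), (4, 93.3), (8, 90.6), (12, 87.9), (16, 83.3), (20, 74.4), (24, 16.1), (28, 16.0), (32, 16.0)]
top plate px 250 [ 470.2 -334.3    8.6] zmed 9.049308194152331
((470.7353515625, -336.5007629394531), (89.74806213378906, 28.142955780029297), 63.40036392211914)
peg 49 [ 460.8 -284.5  202.1] 1155.8649428845042
pin 2024 [515.8 -33.8  85.2] dir [-0.9876576  -0.15662843] -170.98874819011803 ext -161.49359958708467 157.9424632335671 mid [517.6 -33.5]
mid [(-32, 17.6), (-28, 17.4), (-24, 18.9), (-20, 73.5), (-16, 78.9), (-12, 83.8), (-8, 89.4), (-4, 94.0), (0, 96.0), (4, 95.7), (8, 95.1), (12, 93.7), (16, 90.4), (20, 87.3), (24, 81.8), (32, 17.0)]
round [(-32, 16.9), (-28, 17.3), (-24, 20.5), (-20, 84.9), (-16, 90.2), (-12, 92.0), (-8, 94.1), (-4, 95.4), (0, 96.5), (4, 96.4), (8, 95.7), (12, 93.9), (16, 90.8), (20, 88.3), (24, 80.7), (32, 17.2)]
```

View pics/pair.png

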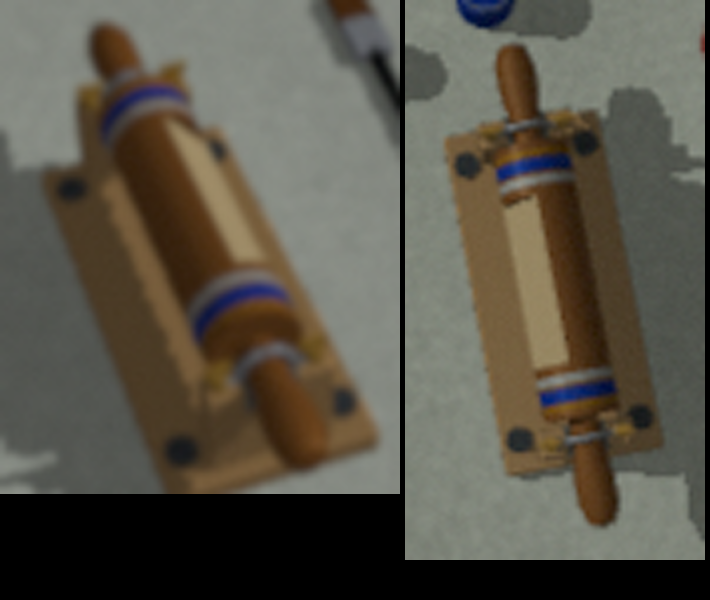

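The pair of crops shows the pale flat facing the robot's left (+y), about 50° from up. Its upper edge is just past the top: left crop from (180,125) to (265,260), right crop from (505,200) to (565,360). I'll roll the pin at a round end with closed fingertips, moving toward −y. First I refine the axis and the peg.

```bash
cat > pin.py <<'E'
from h import *
from scipy.optimize import least_squares
def pin(f,verbose=1):
    P=pts(f).reshape(-1,3); o=np.array([517.7,-34.5]); th=np.radians(9.2)
    d=np.array([np.cos(th),np.sin(th)]); n=np.array([-d[1],d[0]])
    a=(P[:,:2]-o)@d; b=(P[:,:2]-o)@n; z=P[:,2]
    k=(abs(a)>60)&(abs(a)<86)&(abs(b)<30)&(z>80)&(z<100)
    s=least_squares(lambda p:np.hypot(b[k]-p[0]-p[1]*a[k],z[k]-p[2])-25,[0,0,70],loss='soft_l1').x
    c=o+n*s[0]; yaw=th+np.arctan(s[1])
    k=(abs(a)<48)&(abs(b-s[0])<27)&(z>60)&(z<105)
    bb=b[k]-s[0]-s[1]*a[k]; zz=z[k]-s[2]
    rr=np.hypot(bb,zz); ang=np.degrees(np.arctan2(bb,zz)) # + toward +y
    # normal angle: fit plane to points clearly inside the round
    g=rr<23
    l=np.polyfit(*( (bb[g],zz[g])),1) if g.sum()>10 else [np.nan]*2
    print('axis',c.round(1),'yaw',yaw.round(4),'z',s[2].round(1),'flat pts',g.sum(),'tilt deg',np.degrees(np.arctan(-l[0])).round(1),'ang range',np.percentile(ang[g],[3,97]).round(0) if g.sum() else 0)
E
python3 - <<'E'
from pin import *
for n in('scene','top'):
    f=dict(np.load(n+'0.npz')); pin(f)
    P=pts(f); z=P[...,2]; k=(np.hypot(P[...,0]-472.8,P[...,1]+336.5)<25)&(z>38)&(z<60)
    print(n,'peg top',k.sum(),P[k].mean(0).round(1))
E
python3 -m inch '[[0,0,0.0234,0,0,0,1],[0,0,0.0234,0,0,0,1]]'
python3 -m inch '[[0,0,0,0.65,-0.976,0,1],[0,0,0,0.65,-0.976,0,1],[0,0,0,0.65,-0.976,0,1],[0,0,0,0.65,-0.976,0,1],[0,0,0,0.65,-0.976,0,1],[0,0,0,0.65,-0.976,0,1],[0,0,0,0.65,-0.976,0,1],[0,0,0,0.65,-0.976,0,1]]'
```

```text
axis [517.7 -34.3] yaw 0.156 z 69.8 flat pts 135 tilt deg 34.2 ang range [-15.  86.]
scene peg top 40 [ 475.3 -335.7   43.3]
axis [517.7 -34.5] yaw 0.1598 z 71.4 flat pts 307 tilt deg 31.2 ang range [-33.  90.]
top peg top 35 [ 471.8 -335.6   44.9]
clock: 0.27
eef_pos: [188.7, -595.5, 252.8]
tcp_rot: [-3.141, 0.0, 0.157]
contact_force: [-0.2, -0.1, 0.4]
opening: 0.75
grasp_force: 0.0
clock: 0.93
eef_pos: [286.2, -380.9, 253.1]
tcp_rot: [-3.141, 0.0, 0.16]
contact_force: [1.2, -0.9, -0.4]
opening: -0.002
grasp_force: 0.0
```

```bash
python3 -m inch '[[0,0,0,0.65,-0.972,0,1],[0,0,0,0.65,-0.972,0,1],[0,0,0,0.65,-0.972,0,1],[0,0,0,0.65,-0.972,0,1],[0,0,0,0.65,-0.972,0,1],[0,0,0,0.65,-0.972,0,1],[0,0,0,0.65,-0.972,0,1]]' >/dev/null
python3 -m inch '[[0,0,0,0.65,-0.972,0.5,1],[0,0,0,0.65,-0.972,0.5,1],[0,0,0,0.65,-0.972,0.5,1],[0,0,0,0.65,-0.972,0.5,1],[0,0,0,0.65,-0.972,0.5,1],[0,0,0,0.65,-0.972,0.5,1],[0,0,0,0,0,1,1],[0,0,0,0,0,0.4,1]]'
python3 -m inch '[[0,0,0,0,0,0.4,1],[0,0,0,0,0,0,1]]'
```

```text
clock: 2.18
eef_pos: [443.5, -35.5, 141.1]
tcp_rot: [-3.141, 0.003, 0.163]
contact_force: [-1.2, 0.3, 0.6]
opening: -0.0
grasp_force: 0.0
clock: 2.35
eef_pos: [442.8, -37.3, 131.7]
tcp_rot: [-3.141, 0.003, 0.159]
contact_force: [-1.0, -0.4, -0.5]
opening: -0.003
grasp_force: 0.0
```

```bash
python3 -m inch '[[0,0,0,0.05,-0.1,0.4,1],[0,0,0,0,0,0.04,1],[0,0,0,0,0,0.0,1]]'
python3 -m inch '[[0,0,0,0,0,0.04,1],[0,0,0,0,0,0,1]]'
python3 -m inch '[[0,0,0,0,0,0.04,1],[0,0,0,0,0,0,1]]'
```

```text
clock: 2.6
eef_pos: [445.1, -34.7, 122.3]
tcp_rot: [-3.142, 0.0, 0.159]
contact_force: [0.8, 0.4, 0.1]
opening: 0.002
grasp_force: 0.0
clock: 2.77
eef_pos: [445.4, -34.5, 121.7]
tcp_rot: [3.141, -0.001, 0.159]
contact_force: [-0.3, 0.1, 0.2]
opening: 0.001
grasp_force: 0.0
clock: 2.93
eef_pos: [445.3, -34.4, 120.5]
tcp_rot: [3.141, -0.0, 0.16]
contact_force: [-0.6, -0.2, -0.1]
opening: -0.002
grasp_force: 0.0
```

```bash
python3 -m inch '[[0,0,0,0,0,0.08,1],[0,0,0,0,0,0,1]]' | grep -E 'pos|force'
python3 -m inch '[[0,0,0,0,0,0.04,1],[0,0,0,0,0,0,1]]'| grep -E 'pos|force'
python3 -m inch '[[0,0,0,0,0,0.03,1],[0,0,0,0,0,0,1]]'| grep -E 'pos|force'
```

```text
eef_pos: [445.1, -34.3, 118.1]
contact_force: [-0.2, -0.9, 0.5]
grasp_force: 0.0
eef_pos: [445.1, -34.2, 117.1]
contact_force: [0.2, 0.6, -0.3]
grasp_force: 0.0
eef_pos: [445.2, -34.3, 116.5]
contact_force: [0.1, -0.1, 2.1]
grasp_force: 0.7
```

```bash
python3 -m inch '[[0,0,0,0,0,0.02,1],[0,0,0,0,0.05,0,1],[0,0,0,0,0.1,0,1],[0,0,0,0,0.1,0,1],[0,0,0,0,0.1,0,1],[0,0,0,0,0.1,0,1]]' | grep -E 'pos|force'
python3 -m inch '[[0,0,0,0,0.1,0,1],[0,0,0,0,0.1,0,1],[0,0,0,0,0.1,0,1],[0,0,0,0,0.13,0,1],[0,0,0,0,0,0,1]]' | grep -E 'pos|force'
python3 -m inch '[[0,0,0,0,0,-1,1],[0,0,0,0,0,-1,1],[0,0,0,0,-1,-1,1],[0,0,0,0,-1,-1,1],[0,0,0,0,-1,0,1],[0,0,0,0,-1,0,1]]'| grep -E 'pos|force'
cat >> pin.py <<'E'
def prof(f):
    P=pts(f).reshape(-1,3); o=np.array([517.7,-34.4]); th=.158
    d=np.array([np.cos(th),np.sin(th)]); n=np.array([-d[1],d[0]])
    a=(P[:,:2]-o)@d; b=(P[:,:2]-o)@n; z=P[:,2]
    for nm,k in(('mid',abs(a)<45),('near',(a<-62)&(a>-86)),('far',(a>62)&(a<86))):
        print(nm,[(x,round(float(np.median(z[k&(abs(b-x)<2)])),1)) for x in range(-24,25,4) if (k&(abs(b-x)<2)).sum()>3])
E
python3 - <<'E'
from pin import *
im=[]
for n in('scene','top'):
    f=shot(n,n+'1'); print(n); prof(f)
    c=(slice(120,260),slice(245,320)) if n=='top' else (slice(150,255),slice(200,285))
    im.append(cv2.resize(f['pixels'][c][:,:,::-1],(340,580)))
cv2.imwrite('pics/pair1.png',np.hstack(im))
E
```

```text
eef_pos: [447.1, -45.4, 116.8]
contact_force: [-3.8, 1.3, 14.8]
grasp_force: 7.4
eef_pos: [448.8, -56.3, 116.3]
contact_force: [-0.5, -1.2, 4.7]
grasp_force: 2.6
eef_pos: [433.5, 43.8, 217.6]
contact_force: [-0.9, -0.5, -0.7]
grasp_force: 0.0
scene
mid [(-24, 72.0), (-20, 81.2), (-16, 85.0), (-12, 87.9), (-8, 88.0), (-4, 87.8), (0, 88.3), (4, 88.1), (8, 88.2), (12, 88.1), (16, 88.1), (20, 85.4)]
near [(-24, 72.0), (-20, 82.0), (-16, 87.0), (-12, 91.1), (-8, 93.0), (-4, 94.4), (0, 95.3), (4, 94.4), (8, 93.6), (12, 91.7), (16, 89.2), (20, 85.9)]
far [(-24, 77.2), (-20, 84.1), (-16, 88.8), (-12, 91.4), (-8, 93.1), (-4, 94.3), (0, 94.7), (4, 94.5), (8, 94.1), (12, 92.2), (16, 89.2), (20, 84.8)]
top
mid [(-24, 81.4), (-20, 85.9), (-16, 88.9), (-12, 89.6), (-8, 89.8), (-4, 89.7), (0, 89.7), (4, 89.3), (8, 90.4), (12, 89.2), (16, 89.3), (20, 86.2), (24, 78.6)]
near [(-24, 79.3), (-20, 86.0), (-16, 90.2), (-12, 94.4), (-8, 94.6)]
far [(-24, 80.1), (-20, 87.1), (-16, 90.5), (-12, 92.6), (-8, 95.0), (-4, 96.0), (0, 97.8), (4, 95.4), (8, 94.8), (12, 93.1), (16, 90.9), (20, 87.3), (24, 70.7)]
```

View pics/pair1.png

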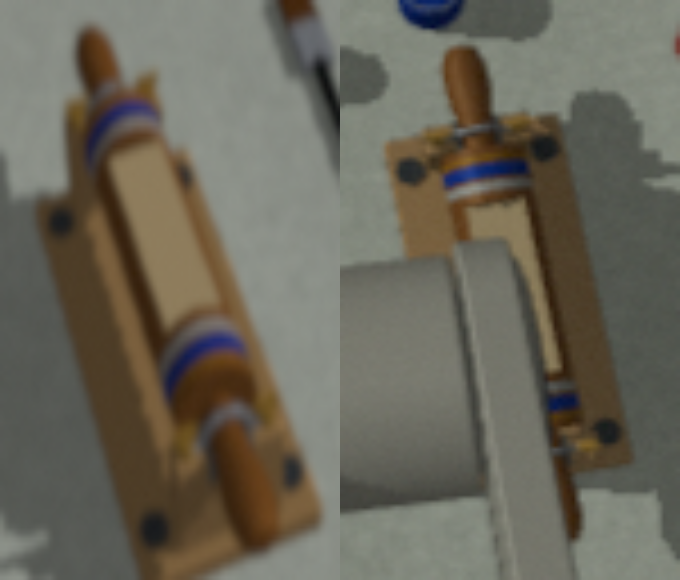

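The flat now looks level: the left crop shows the pale face centred on top, and the depth profile reads 88 mm on both sides to within about 1°. Next is the peg plate.

```bash
python3 -m inch '[[0,0,0,-0.052,0.954,0,0.4],[0,0,0,-0.052,0.954,0,0.4],[0,0,0,-0.052,0.954,0,0.4],[0,0,0,-0.052,0.954,0,0.4],[0,0,0,-0.052,0.954,0,0.4],[0,0,0,-0.052,0.954,0,0.4],[0,0,0,-0.052,0.954,0,0.4],[0,0,0,-0.052,0.954,0,0.4]]' >/dev/null
python3 -m inch '[[0,0,0,-0.052,0.954,0,0.4],[0,0,0,-0.052,0.954,0,0.4],[0,0,0,-0.052,0.954,0,0.4],[0,0,0,-0.052,0.954,0,0.4],[0,0,0,-0.052,0.954,0,0.4],[0,0,0,-0.052,0.954,0,0.4],[0,0,0,-0.052,0.954,0,0.4],[0,0,0,-0.052,0.954,0,0.4]]' >/dev/null
python3 -m inch '[[0,0,-0.0375,0,0,0.49,0.4],[0,0,-0.0375,0,0,0.49,0.4],[0,0,-0.0375,0,0,0.49,0.4],[0,0,-0.0375,0,0,0.49,0.4],[0,0,-0.0375,0,0,0.49,0.4],[0,0,-0.0375,0,0,0.49,0.4],[0,0,-0.0375,0,0,0.49,0.4],[0,0,-0.0375,0,0,0.49,0.4]]' >/dev/null
python3 -m inch '[[0,0,0,0,0,0,0.4],[0,0,0,0,0,0,0.4]]'
```

```text
clock: 7.12
eef_pos: [472.2, -337.3, 117.3]
tcp_rot: [-3.14, -0.0, 1.098]
contact_force: [0.1, -0.5, 0.9]
opening: 0.604
grasp_force: 0.0
```

```bash
python3 -m inch '[[0,0,0,0.066,0.016,0.8,0.4],[0,0,0,0,0,0.9,0.4],[0,0,0,0,0,0.9,0.4],[0,0,0,0,0,0.5,0.4],[0,0,0,0,0,0.2,0.4],[0,0,0,0,0,0,0.4]]'
python3 -m inch '[[0,0,0,0,0,0,1],[0,0,0,0,0,0,1],[0,0,0,0,0,0,1],[0,0,0,0,0,0,1],[0,0,0,0,0,0,1]]' 30
python3 - <<'E'
from h import *
im=[]
for n,c in(('scene',(slice(160,260),slice(60,190))),('top',(slice(150,250),slice(330,460)))):
    f=shot(n,n+'2'); im.append(cv2.resize(f['pixels'][c][:,:,::-1],(390,300)))
cv2.imwrite('pics/grasp.png',np.hstack(im))
E
```

```text
clock: 7.62
eef_pos: [473.7, -335.9, 35.0]
tcp_rot: [-3.14, -0.0, 1.1]
contact_force: [0.1, 0.3, 0.5]
opening: 0.599
grasp_force: 0.0
clock: 8.03
eef_pos: [474.7, -336.5, 36.8]
tcp_rot: [3.14, 0.0, 1.102]
contact_force: [-1.9, 0.7, 6.0]
opening: 0.195
grasp_force: 29.4
```

View pics/grasp.png

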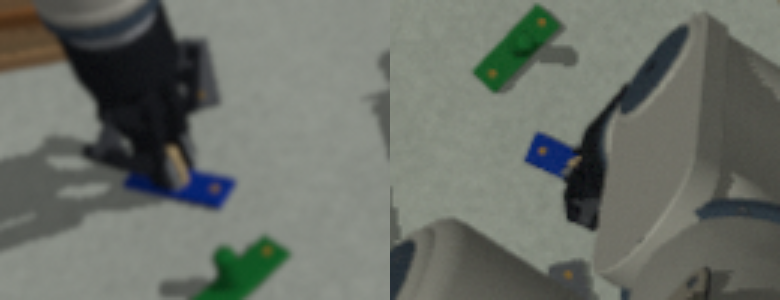

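The plate's peg is between the fingers: blue plate at (180,187) in the left half, (555,155) in the right half. Lift, carry it over the pin, and check how it sits in the hand.

```bash
python3 -m inch '[[0,0,0,0,0,-0.3,1],[0,0,0,0,0,-0.7,1],[0,0,0,0,0,-1,1],[0,0,0,0,0,-1,1],[0,0,0,0,0,-1,1],[0,0,0,0,0,-0.9,1],[0,0,0,0,0,-0.5,1]]' 40 | grep -E 'pos|force|open'
python3 -m inch '[[0,0,0,0.4,-0.136,0,1],[0,0,0,0.8,-0.272,0,1],[0,0,0,0.9625,-0.327,0,1],[0,0,0,0.9625,-0.327,0,1],[0,0,0,0.9625,-0.327,0,1],[0,0,0,0.9625,-0.327,0,1],[0,0,0,0.9625,-0.327,0,1],[0,0,0,0.9625,-0.327,0,1]]' >/dev/null
python3 -m inch '[[0,0,0,0.9625,-0.327,0,1],[0,0,0,0.9625,-0.327,0,1],[0,0,0,0.9625,-0.327,0,1],[0,0,0,0.9625,-0.327,0,1],[0,0,0,0.5,-0.17,0,1],[0,0,0,0.225,-0.077,0,1]]' >/dev/null
python3 -m inch '[[0,0,0.0375,0,0,0,1],[0,0,0.0375,0,0,0,1],[0,0,0.0375,0,0,0,1],[0,0,0.0375,0,0,0,1],[0,0,0.0375,0,0,0,1],[0,0,0.0375,0,0,0,1],[0,0,0.0375,0,0,0,1],[0,0,0.0375,0,0,0,1]]' >/dev/null
python3 -m inch '[[0,0,0,0,0,0,1],[0,0,0,0,0,0,1]]'
cat > hand.py <<'E'
from pin import *
def plate(f,zlo,zhi):
    P=pts(f); hsv=cv2.cvtColor(f['pixels'],cv2.COLOR_RGB2HSV)
    z=P[...,2]; m=(hsv[...,0]>100)&(hsv[...,0]<130)&(hsv[...,1]>120)&(z>zlo)&(z<zhi)&(np.hypot(P[...,0]-517,P[...,1]+34)<65)
    q=P[m]
    if len(q)<20: print('few',len(q)); return
    o=np.array([517.7,-34.4]); th=.158; d=np.array([np.cos(th),np.sin(th)]); n=np.array([-d[1],d[0]])
    a=(q[:,:2]-o)@d; b=(q[:,:2]-o)@n
    A=np.c_[a,b,np.ones(len(q))]; s=np.linalg.lstsq(A,q[:,2],rcond=None)[0]
    print('n',len(q),'zmed',np.median(q[:,2]).round(1),'z-slopes(a,b) deg',np.degrees(np.arctan(s[:2])).round(1),'a',np.percentile(a,[1,99]).round(1),'b',np.percentile(b,[1,99]).round(1),cv2.minAreaRect(np.c_[a,b].astype(np.float32)))
E
python3 - <<'E'
from hand import *
im=[]
for n,c in(('scene',(slice(70,260),slice(150,330))),('top',(slice(100,290),slice(200,380)))):
    f=shot(n,n+'3'); print(n); plate(f,110,170); im.append(cv2.resize(f['pixels'][c][:,:,::-1],(390,412)))
cv2.imwrite('pics/hand.png',np.hstack(im))
E
```

```text
eef_pos: [474.9, -336.6, 173.9]
contact_force: [1.0, -0.7, -0.1]
opening: 0.188
grasp_force: 39.1
clock: 10.72
eef_pos: [516.2, -34.2, 169.8]
tcp_rot: [-3.141, 0.001, 0.163]
contact_force: [-0.5, 1.0, -0.9]
opening: 0.192
grasp_force: 39.1
scene
n 152 zmed 140.6 z-slopes(a,b) deg [-4.4 -5.2] a [ 2.8 43.7] b [-17.8  12.5] ((18.717700958251953, -3.9233474731445312), (50.64257049560547, 33.720611572265625), 1.7781174182891846)
top
n 100 zmed 142.4 z-slopes(a,b) deg [0.3 0.7] a [-47.3 -21.8] b [-14.4  14.5] ((-34.48503112792969, 0.10722637176513672), (29.040355682373047, 26.346351623535156), 89.74060821533203)
```

View pics/hand.png

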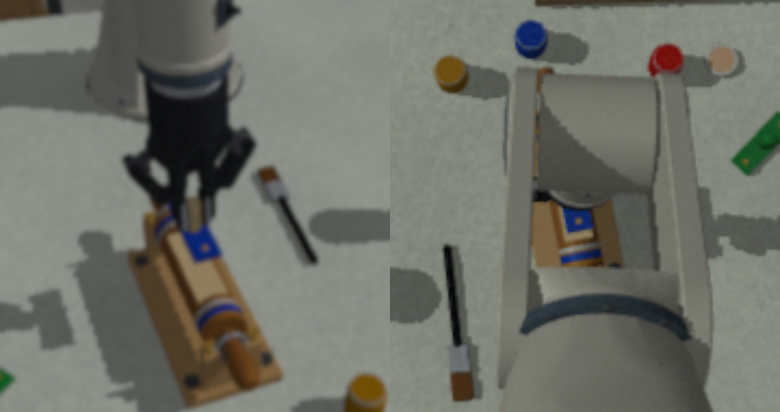

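The plate is held level, aligned with the pin, and centred to about 1.5 mm: plate at (200,243) in the left half, (578,220) in the right half. Lowering it now.

```bash
python3 -m inch '[[0,0,0.0015,0.06,0,0.4,1],[0,0,0,0,0,0.6,1],[0,0,0,0,0,0.4,1],[0,0,0,0,0,0.27,1],[0,0,0,0,0,0,1],[0,0,0,0,0,0,1]]' | grep -E 'pos|rot|force'
python3 -m inch '[[0,0,0,0,0,0.04,1],[0,0,0,0,0,0,1]]' | grep -E 'pos|t_force'
python3 -m inch '[[0,0,0,0,0,0.04,1],[0,0,0,0,0,0,1]]' | grep -E 'pos|t_force'
```

```text
eef_pos: [518.1, -33.8, 128.3]
tcp_rot: [-3.141, 0.001, 0.155]
contact_force: [-0.1, -0.1, -0.0]
grasp_force: 39.1
eef_pos: [518.7, -33.9, 128.2]
contact_force: [-0.1, -0.4, -0.9]
eef_pos: [518.6, -33.9, 127.0]
contact_force: [0.1, 0.3, -1.3]
```

```bash
python3 -m inch '[[0,0,0,0,0,0.04,1],[0,0,0,0,0,0,1]]' | grep -E 'pos|t_force'
python3 -m inch '[[0,0,0,0,0,0.03,1],[0,0,0,0,0,0,1]]' | grep -E 'pos|t_force'
```

```text
eef_pos: [518.4, -33.8, 125.8]
contact_force: [-0.4, -0.2, -1.0]
eef_pos: [518.5, -33.8, 125.2]
contact_force: [-0.1, 0.7, 0.6]
```

```bash
python3 -m inch '[[0,0,0,0,0,0.02,1],[0,0,0,0,0,0,1]]' | grep -E 'pos|t_force'
python3 - <<'E'
from hand import *
f=shot('scene','scene4'); plate(f,85,110); f=shot('top','top4'); plate(f,85,110)
print(r.sense()['contact_force'],r.sense()['wrist_torque'])
E
```

```text
eef_pos: [518.5, -33.8, 125.1]
contact_force: [-2.9, 0.8, 7.5]
n 158 zmed 95.8 z-slopes(a,b) deg [-1.2  1.6] a [ 4.3 45.8] b [-14.7  12.9] ((24.478214263916016, -0.9022388458251953), (27.741992950439453, 43.14535903930664), 89.63308715820312)
n 95 zmed 97.3 z-slopes(a,b) deg [-0.3  0.4] a [-45.5 -19.7] b [-12.5  14.9] ((-32.647499084472656, 1.2503862380981445), (28.045494079589844, 26.345569610595703), 88.24559020996094)
[-3.01542838  1.16143062  7.98752553] [0.20096655 0.49266742 0.01067131]
```

```bash
python3 -m inch '[[0,0,0,0,0,-0.015,1],[0,0,0,0,0,0,0.75],[0,0,0,0,0,0,0.7],[0,0,0,0,0,0,0.5],[0,0,0,0,0,0,0.4],[0,0,0,0,0,0,0.4]]' 20
python3 -m inch '[[0,0,0,0,0,-0.2,0.4],[0,0,0,0,0,-0.6,0.4],[0,0,0,0,0,-1,0.4],[0,0,0,0,0,-1,0.4],[0,0,0,0,0,-1,0.4],[0,0,0,0,0,-1,0.4]]' | grep -E 'pos|t_force'
python3 -m inch '[[0,0,0,0,1,0,0.4],[0,0,0,0,1,0,0.4],[0,0,0,0,1,0,0.4],[0,0,0,0,1,0,0.4],[0,0,0,0,1,0,0.4],[0,0,0,0,1,0,0.4],[0,0,0,0,1,0,0.4],[0,0,0,0,1,0,0.4]]' | grep -E 'pos|t_force'
python3 - <<'E'
from hand import *
im=[]
for n,c in(('scene',(slice(120,270),slice(180,310))),('top',(slice(110,260),slice(220,350)))):
    f=shot(n,n+'5'); plate(f,85,110); im.append(cv2.resize(f['pixels'][c][:,:,::-1],(390,450)))
cv2.imwrite('pics/placed.png',np.hstack(im))
E
```

```text
clock: 12.75
eef_pos: [518.3, -33.9, 124.8]
tcp_rot: [-3.142, 0.0, 0.155]
contact_force: [0.6, -0.4, 0.2]
opening: 0.604
grasp_force: 0.0
eef_pos: [518.2, -33.8, 246.4]
contact_force: [0.6, -0.2, 0.1]
eef_pos: [549.2, -232.7, 245.3]
contact_force: [0.5, 0.4, -0.3]
n 199 zmed 95.8 z-slopes(a,b) deg [-0.5  1.5] a [-38.4  45.4] b [-15.   12.6] ((3.503124237060547, -0.9972133636474609), (28.05536460876465, 86.46243286132812), 89.60592651367188)
n 304 zmed 97.5 z-slopes(a,b) deg [-0.2  0.2] a [-44.8  41.1] b [-13.4  14.7] ((-1.878173828125, 0.4146852493286133), (28.9631404876709, 87.4238510131836), 89.81153869628906)
```

View pics/placed.png

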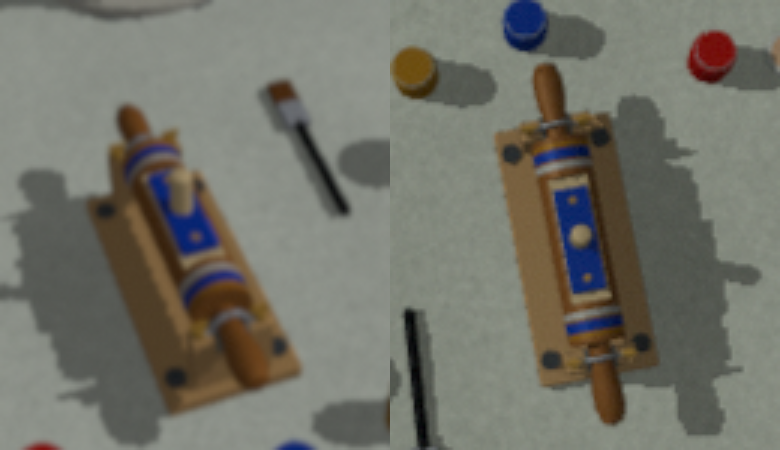

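The plate sits centred on the flat and along the pin, peg up: (185,215) in the left half, (580,238) in the right half. Tilt reads 1.5° or less, and the arm is clear.

```bash
python3 -m inch '[[0,0,0,0,0,0,0.4],[0,0,0,0,0,0,0.4],[0,0,0,0,0,0,0.4]]' | grep -E 'clock|t_force'; python3 -c "
from rig import r
print(r.sign_off())"
```

```text
clock: 14.27
contact_force: [-0.8, -0.0, -1.0]
the job is handed in; nothing more can be done
None
```

The job is handed in after about 14 s of robot time: I found the flat by camera rather than by touch and turned it to face up, and the blue peg plate is released on it, peg up, centred to about 2 mm and level to about 1.5° by camera; nothing else was touched.

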